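# Draw out the bench riser's leaf to its line and hold it for clamping

## Task

A colleague is about to clamp the extension leaf of this bench riser and needs it held in place. First swing the riser's carry handle from where it lies in front of the leaf's bow pull right over to the back until it clicks past its catch and is fully home on its stop; then draw the white leaf out by the pull, sliding it along its channel without lifting it out, until the dark line scribed across it is flush with the riser's front edge. That far out the leaf would tip off, so never let it tip: keep hold of it, level and lying on the riser, and finish while still holding it, with the things standing around left where they are.

Things in the scene. Friction and masses are not known exactly. Their poses are not given: they have to be found in the camera images.
- riser: Heavy grey sheet-metal riser, does not move; 185 mm front to back (x = -75 to +110), 164 wide. Origin: on the worktop below the handle's pivot; x to its back, y to the left looking along x, z up. Top plate at z = 110 mm; two cheeks (inner faces at y = +-77, tops at z = 128) make a channel along x for the leaf. Round ears (radius 36) on the cheeks carry the handle pivot at x = 0, z = 130.
- riser_front (a point): Middle of the upper front edge of the riser's top plate (riser x = -75, y = 0, z = 110 mm), with the riser's axes. The cheeks end at the same x.
- handle (a joint): Carry handle, a steel bail on the ears. 0 = front stop (crossbar 12 degrees above level, in front of the leaf's pull, blocking it); grows as it swings up and over; 1.36 = upright; 2.72 = rear stop. Stiff hinge (0.2 N m), stays where left. From about 2.32 the arms meet spring balls in the ears and need 5 to 10 N at the crossbar to pass; beyond 2.62 it is home and the balls keep it.
- handle_grip (a point): Middle of the handle's crossbar, on its axis: black rubber sleeve, diameter 14 mm, 96 long, along riser y; it may turn between the fingers. It moves on a 98 mm radius round the pivot: riser x = -96, z = 150 mm at joint 0, x = +96, z = 150 at 2.72. At the start it is 28 to 38 mm above the leaf's top face and 48 to 68 mm in front of the pull (axis to axis).
- leaf: White laminate board 180 x 151 x 12 mm, 0.3 to 0.65 kg, loose on the riser's top plate between the cheeks (1.5 mm play each side). Origin: centre of its underside; axes as the riser's; it slides out towards -x. A steel bow pull stands near its front; a dark line is scribed across it 110 mm behind its front edge.
- leaf_pull (a point): Middle of the pull's bar (leaf x = -42, y = 0, z = 46 mm, on the bar's axis): round bar 10 mm in diameter along the leaf's y, straight for 76 mm, its axis 34 mm above the leaf's top face, clear underneath. It can be pinched from above with the fingers fore and aft of it.
- leaf_line (a point): Middle of the scribed line, at the leaf's underside (leaf x = +20, y = 0, z = 0), 62 mm behind the pull's bar; 2.4 mm (its middle counts) wide, across the whole top face and down both edges. Must come level with riser_front along riser x; starts 90 to 112 mm behind it.
- mug: Bystander: white spotted mug, 78 x 114 x 93 mm. Origin at its foot. Leave it alone.
- vial_a: Bystander: white strip vial with lid, 42 x 39 x 103 mm. Origin at its foot. Leave it alone.
- vial_b: Bystander: white strip vial with lid, 42 x 39 x 109 mm. Origin at its foot. Leave it alone.
- marker: Bystander: blue and white pen, 135 mm long, lying flat. Leave it alone.
- small_carton: Bystander: printed carton 95 x 61 x 55 mm stored under the riser. Leave it alone.

How it is judged (in metres and radians):
On the way, in this order (a step that is already met when the one before it is completed fails the run):
1. the carry handle is home on its rear stop, past the catch, with the leaf still in (value of joint handle above 2.62 rad and x of leaf_line in the frame of riser_front above 0.05 m), for 0.2 s.
2. the leaf is drawn out to its line and held level by the fingers (x of leaf_line in the frame of riser_front between -0.004 and 0.004 m and contact force between the fingers and leaf above 1 N and angle between leaf's own z axis and vertical below 0.035 rad and z of leaf_line in the frame of riser_front between -0.004 and 0.005 m and angle between the x axis of leaf and the x axis of riser, either way round below 0.05 rad), for 0.2 s.
At the end, for the whole second after the job is handed in: Finished while the fingers hold the leaf (over 1 N): its line is within 4 mm of the riser's front edge; it is level within 2 degrees, on the riser (line +5/-4 mm in height), straight within 3 degrees and at rest; the handle is still home at the back (above 2.62) (all of step 2 and value of joint handle above 2.62 rad and linear speed of leaf below 0.01 m/s); the arm keeps its last pose, push and grip.
It fails at once if the leaf tips (more than 7 degrees) (angle between leaf's own z axis and vertical above 0.12 rad).
It fails at once if the leaf is lifted out of its channel (more than 20 mm) (z of leaf_line in the frame of riser_front above 0.02 m).
It fails at once if a bystander is knocked away (more than 30 mm) (distance of any of mug, vial_a, vial_b, marker, small_carton from where it was at the start of the episode above 0.03 m).
It also fails if it takes over 48 s, if anything falls off the work surface, if the arm or the gripper's body presses on something with over 40 N, if the wrist force passes 120 N, or if a joint passes its speed limit or range.

## Robot

A 6-joint arm with a two-finger parallel gripper is mounted at the origin on a cart in front of the work surface, level with it; the furniture and walls round the work are solid. World frame = base frame: x ahead of the robot, y to its left, z up, the work surface at z = 0. Lengths are in m, angles in degrees, forces in N, time in s.
With the tool pointing down it reaches from about 0.3 to 0.85 m from the base axis. Payload 5.4 kg.
Tool frame: the origin (TCP) lies midway between the tips of the shut fingers; the grasp point (between the pads) lies 19 mm behind it; z points along the fingers, y is the line along which they close (so a half turn about z gives the same grasp; the last joint's range is limited). The gripper opens to 85 mm and grips with 20 to 120 N. Pads are 22 mm wide; open, the fingers measure 114 mm over their backs; the gripper's body (76 mm by 85 mm) begins 54 mm behind the grasp point. The pads swing forward as they close: fully open they stand 13 mm farther back than shut.
Start: joints at [64.681, 9.076, 91.501, -0, 79.423, -12.038], TCP at [0.132, 0.56, 0.231] pointing down, gripper open.
Joint ranges: [-166.64, 166.64], [-54.1, 131.32], [10.49, 154.53], [-73.88, 253.88], [9.74, 151.15], [-171.62, 171.62]. Speed limits (degrees/s): [147.25, 147.25, 180, 180, 180, 180].

## Interface

Orientations are given as [roll, pitch, yaw] about the fixed x, y, z axes, in that order (R = Rz(yaw) Ry(pitch) Rx(roll)).
In Python, from cell import bot gives the robot as it stands. Calls block until the motion is done:
- bot.reach(position, orientation): joint-space move of the TCP to a pose.
- bot.movel(position, rate=0.15, ori=None, f_stop=None): straight line of the TCP; ori=None keeps the orientation; rate is the mean speed in m/s. With f_stop (N) it stops when the force on the tool has changed by that much, and returns True; else False.
- bot.move_joints(angles): joint-space move.
- bot.move_gripper(opening, strength=None): opening from 0.0 (shut) to 1.0 (fully open); strength is the grip in N (None keeps the last); returns when the fingers have stopped.
- bot.dwell(seconds).
- bot.ik(position, orientation): joint angles nearest the present ones, or None.
- bot.read_state(): the state.
- bot.get_image(name): name is "scene" or "side" or "wrist"; returns (picture, depth): 384x512x3 uint8, red, green, blue; 384x512 float32, m along the optical axis (not along the pixel's ray), 0 where there is no reading.
- bot.calibration(name): a dict with "fx", "fy", "cx", "cy" (pixels), "rvec" (rotation vector, rad) and "tvec" (3), from world to camera coordinates, as OpenCV has them; the wrist camera has in their place "T_tool_cam" (4x4, takes a point from camera to tool coordinates, whose origin is the TCP and whose axes are the flange's). Camera axes: x right, y down, z forward; pixel columns grow to the right and rows downward; lengths in m; the calibration is good to about 2 mm. A picture is of the moment at which its call begins: read the wrist's pose just before it. calibration takes no time and is no camera call.
A pose or a line that the arm cannot do raises bot.Unreachable and nothing moves.
- bot.job_done(): hands the job in; it is judged then, once.
Trained networks look in the newest picture that a camera, given by its name, has taken for a name from the list of things; names that differ only in an ending like _2 or _b are one class to them, and where a whole thing is asked for, a point or a joint stands for the part that bears it (a point fixed in the world has none). Each returns a list of dicts, best first, with "confidence" (0 to 1); they miss things now and then, are a little off and sometimes report something else, mostly with a low value. They report only what shows in the picture. A call takes as long as a camera call.
- bot.cut_out(name, camera): "region" (384x512 bool, what is visible of it).
- bot.landmark_of(name, camera): "point" ([x, y, z] in m, in world coordinates, good to about 4 mm: a listed point, or the origin of a listed thing).
The state is a dict: "time_s": time; "joint_pos": joint angles; "qd": joint speeds; "joint_efforts": joint torques, N m; "eef_pos": TCP position; "ee_rot": TCP orientation; "wrist_force": force on the tool from outside, world axes, zero at the start; "torque": the same for the moment, N m; "opening": opening from 0.0 (shut) to 1.0 (fully open); "grasp_force": force on a finger pad.
Only numpy, scipy, OpenCV 4.12 (cv2) and the standard library are available. Lean on these libraries where they do the work, as an engineer would, in place of code of your own. Each camera call takes 0.05 s, during which the arm holds its last target. There are 200 camera calls.

## Working session

There is one attempt and no reset: what is moved stays moved. The work goes in short steps, each a Python script; the robot and the scene stay as the last script left them, time stands still between calls to the robot, and variables do not carry over. Pictures are saved under pics/ and viewed, at most 10 in all, crops included, and the job is handed in when it is done.

```bash
ls; mkdir -p pics
cat > h.py <<'E'
from cell import bot
import numpy as np, cv2
def cam(name):
    c=bot.calibration(name)
    K=np.array([[c["fx"],0,c["cx"]],[0,c["fy"],c["cy"]],[0,0,1]])
    return K,cv2.Rodrigues(np.array(c["rvec"],float))[0],np.array(c["tvec"],float)
def cloud(name,depth):
    K,R,t=cam(name)
    v,u=np.mgrid[:384,:512]
    p=np.stack([(u-K[0,2])/K[0,0]*depth,(v-K[1,2])/K[1,1]*depth,depth],-1)
    return (p-t)@R
E
python3 - <<'E'
from h import *
for n in ("scene","side"):
    im,d=bot.get_image(n)
    cv2.imwrite(f"pics/{n}0.png",im[...,::-1]); np.save(f"{n}_d.npy",d); np.save(f"{n}_i.npy",im)
    for k in ("riser","riser_front","handle_grip","leaf","leaf_pull","leaf_line","mug","vial_a","marker","small_carton"):
        print(n,k,[(np.round(r["point"],3).tolist(),round(r["confidence"],2)) for r in bot.landmark_of(k,n)][:3])
s=bot.read_state();print(s["time_s"],s["eef_pos"],s["ee_rot"])
E
```

```text
pics
scene riser []
scene riser_front [([0.501, -0.3, 0.106], 0.76), ([0.382, 0.291, -0.001], 0.38)]
scene handle_grip [([0.492, -0.321, 0.164], 0.94), ([0.708, -0.391, -0.0], 0.43)]
scene leaf [([0.383, 0.292, -0.003], 0.66), ([0.535, -0.229, 0.114], 0.65)]
scene leaf_pull [([0.515, -0.268, 0.154], 0.97)]
scene leaf_line [([0.542, -0.212, 0.11], 0.83)]
scene mug [([0.381, 0.293, -0.002], 0.9), ([0.539, -0.21, 0.112], 0.55)]
scene vial_a [([0.696, -0.344, 0.001], 0.71), ([0.704, -0.39, 0.001], 0.68)]
scene marker [([0.384, -0.335, -0.006], 0.8), ([0.533, -0.234, -0.004], 0.34)]
scene small_carton [([0.535, -0.233, 0.001], 0.82), ([0.538, -0.212, 0.11], 0.41)]
side riser [([0.534, -0.235, 0.003], 0.74)]
side riser_front [([0.496, -0.306, 0.108], 0.9)]
side handle_grip [([0.492, -0.317, 0.158], 0.68), ([0.534, -0.234, 0.109], 0.6)]
side leaf [([0.534, -0.231, 0.107], 0.85), ([0.706, -0.388, 0.0], 0.32)]
side leaf_pull [([0.516, -0.269, 0.156], 0.85), ([0.695, -0.339, 0.003], 0.36)]
side leaf_line [([0.54, -0.212, 0.111], 0.61), ([0.699, -0.338, 0.001], 0.31)]
side mug [([0.382, 0.291, 0.002], 0.88)]
side vial_a [([0.697, -0.339, 0.001], 0.64), ([0.705, -0.391, -0.002], 0.5)]
side marker [([0.382, -0.346, 0.002], 0.7)]
side small_carton []
1.1 [0.1321029  0.55959493 0.23128728] [-1.79997800e+02 -1.76336489e-03  1.66719945e+02]
```

View pics/scene0.png

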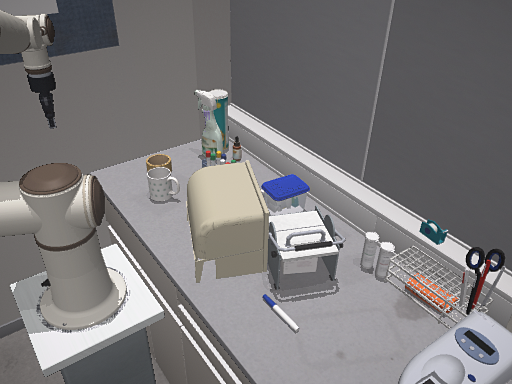

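View pics/side0.png

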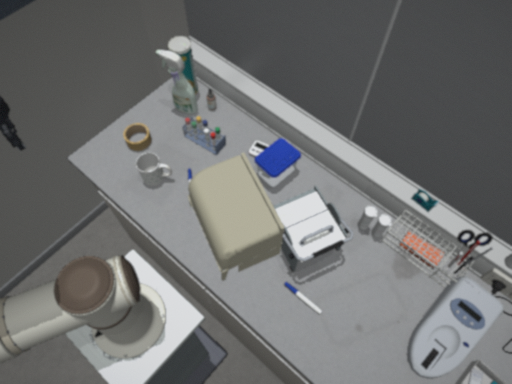

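Run:
```python
from h import *
from scipy.optimize import least_squares
# fit leaf top / riser from clouds: top plane outline
for n in ("scene","side"):
    im=np.load(f"{n}_i.npy");d=np.load(f"{n}_d.npy");P=cloud(n,d)
    m=(d>0)&(abs(P[...,2]-.122)<.004)&(abs(P[...,0]-.535)<.16)&(abs(P[...,1]+.23)<.16)&(im.min(-1)>150)
    q=P[m][:,:2].astype(np.float32); print(n,m.sum(),np.median(P[m][:,2]),cv2.minAreaRect(q))
    m=(d>0)&(abs(P[...,2]-.150)<.035)&(P[...,2]>.14)&(abs(P[...,0]-.535)<.16)&(abs(P[...,1]+.23)<.16)
    print(m.sum())
```

```text
scene 1702 0.12284743868449326 ((0.5354154706001282, -0.23172764480113983), (0.1872180700302124, 0.15147732198238373), 65.01923370361328)
1097
side 2283 0.122300100838437 ((0.534267783164978, -0.23009096086025238), (0.1743466556072235, 0.15232139825820923), 66.36268615722656)
767
```

Both views show the riser at about (305,245) in scene and (310,230) in side, open front facing the marker. The handle's crossbar lies in front of the pull. A tall beige cover stands close by on the robot's side, and a blue-lidded box is behind. Next I'll get heights and a sharper fit.

Run:
```python
from h import *
H={}
P=np.concatenate([cloud(n,np.load(f"{n}_d.npy"))[np.load(f"{n}_d.npy")>0] for n in ("scene","side")])
O=np.array([.534,-.2345]);a=np.deg2rad(65.5);ex=np.array([np.cos(a),np.sin(a)]);ey=np.array([-ex[1],ex[0]])
Q=np.c_[(P[:,:2]-O)@ex,(P[:,:2]-O)@ey,P[:,2]]
print("max height (mm) riser frame; rows x, cols y(left+)")
ys=np.arange(.32,-.24,-.04);print("     ",[round(y*1000) for y in ys])
for x in np.arange(-.24,.28,.04):
    r=[]
    for y in ys:
        m=(abs(Q[:,0]-x)<.02)&(abs(Q[:,1]-y)<.02); r.append(int(1000*np.percentile(Q[m][:,2],98)) if m.sum()>5 else -1)
    print(round(x*1000),r)
# centreline profile
m=(abs(Q[:,1])<.03)&(Q[:,2]>.135)&(abs(Q[:,0])<.14)&(Q[:,2]<.2)
print("bars near centre:")
for lo in np.arange(-.13,.03,.005):
    s=m&(Q[:,0]>=lo)&(Q[:,0]<lo+.005)
    if s.sum()>2: print(round(lo*1000),s.sum(),np.round(np.percentile(Q[s][:,2],[10,50,95]),3))
# line: dark pixels on the leaf top
for n in ("scene","side"):
    im=np.load(f"{n}_i.npy");d=np.load(f"{n}_d.npy");K,R,t=cam(n)
    # rectify plane z=.122, riser frame, 0.5mm/px
    res=.0005;xs=np.arange(-.13,.14,res);yy=np.arange(.1,-.1,-res)
    X,Y=np.meshgrid(xs,yy);W=np.stack([O[0]+X*ex[0]+Y*ey[0],O[1]+X*ex[1]+Y*ey[1],np.full_like(X,.122)],-1)
    p=W@R.T+t;u=(p[...,0]/p[...,2]*K[0,0]+K[0,2]).astype(np.float32);v=(p[...,1]/p[...,2]*K[1,1]+K[1,2]).astype(np.float32)
    cv2.imwrite(f"pics/rect_{n}.png",cv2.remap(im[...,::-1].copy(),u,v,cv2.INTER_CUBIC))
a=cv2.imread("pics/rect_scene.png");b=cv2.imread("pics/rect_side.png");print(a.shape);cv2.imwrite("pics/rect.png",cv2.resize(np.vstack([a,b]),None,fx=.74,fy=.74))
```

```text
max height (mm) riser frame; rows x, cols y(left+)
      [320, 280, 240, 200, 160, 120, 80, 40, 0, -40, -80, -120, -160, -200, -240]
-240 [-892, -890, 3, 4, 4, 4, 6, 4, 4, 5, 5, 5, 5, 5, 4]
-200 [-888, -1, 3, 4, 4, 5, 18, 4, 4, 5, 5, 4, 5, 4, 84]
-160 [-889, 4, 3, 4, 4, 16, 18, 4, 4, 4, 4, 4, 5, 5, 85]
-120 [-887, 3, 4, 5, 4, 18, 160, 164, 165, 163, 5, 5, 5, 82, 85]
-80 [3, 3, 5, 5, 4, 5, 162, 165, 166, 165, 163, 4, 5, 104, 105]
-40 [3, 4, 4, 4, 4, 5, 156, 161, 162, 161, 155, 4, 109, 112, 105]
0 [3, 189, 208, 211, 212, 213, 211, 126, 127, 126, 166, 4, 5, 111, 4]
40 [4, 193, 210, 213, 214, 214, 214, 126, 126, 125, 154, 4, 4, 5, 118]
80 [5, 194, 210, 213, 215, 214, 212, 126, 126, 126, 131, 7, 6, 5, 119]
120 [5, 193, 211, 213, 214, 214, 214, 114, 114, 114, 131, 3, 7, 117, 121]
160 [5, 194, 210, 214, 214, 215, 214, 4, 5, 5, 4, 4, 5, 119, 121]
200 [4, 195, 210, 213, 215, 215, 214, 99, 101, 99, 5, 5, 116, 120, 648]
240 [5, 193, 211, 213, 214, 215, 213, 101, 101, 101, 101, 6, 119, 122, 643]
bars near centre:
-110 3 [0.162 0.162 0.164]
-105 99 [0.157 0.162 0.166]
-100 94 [0.161 0.165 0.168]
-95 42 [0.161 0.164 0.166]
-50 23 [0.156 0.16  0.162]
-45 102 [0.155 0.16  0.164]
-40 31 [0.157 0.16  0.162]
(400, 540, 3)
```

View pics/rect.png

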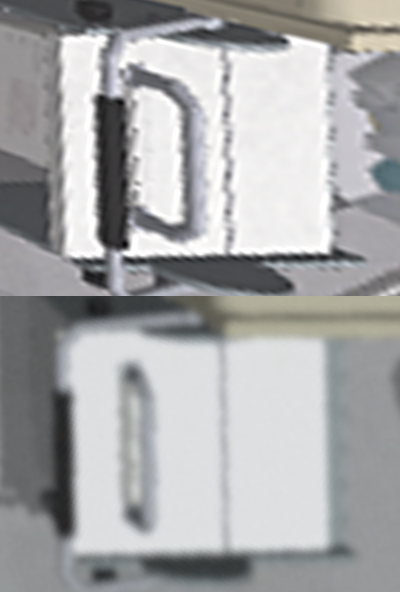

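The rectified views show the line at x≈+23 mm, the crossbar's black sleeve at the front, and the beige cover hugging the riser's left rear side. I'll approach high and refine with the wrist camera.

```bash
cat >> h.py <<'E'
O=np.array([.534,-.2345])+.003*np.array([-.910,.4147]);YAW=65.5
def fr():
    a=np.deg2rad(YAW);ex=np.array([np.cos(a),np.sin(a)]);return ex,np.array([-ex[1],ex[0]])
def W(x,y,z):
    ex,ey=fr();p=O+x*ex+y*ey;return np.array([p[0],p[1],z])
def L(p):
    ex,ey=fr();d=np.array(p)[...,:2]-O;return np.stack([d@ex,d@ey,np.array(p)[...,2]],-1)
def ori(): return [180,0,YAW+90]
def wristcloud(s,d):
    from scipy.spatial.transform import Rotation as Rn
    c=bot.calibration("wrist");T=np.array(c["T_tool_cam"]);v,u=np.mgrid[:384,:512]
    p=np.stack([(u-c["cx"])/c["fx"]*d,(v-c["cy"])/c["fy"]*d,d],-1)@T[:3,:3].T+T[:3,3]
    return p@Rn.from_euler("xyz",s["ee_rot"],degrees=True).as_matrix().T+np.array(s["eef_pos"])
E
python3 - <<'E'
from h import *
P=np.concatenate([cloud(n,np.load(f"{n}_d.npy"))[np.load(f"{n}_d.npy")>0] for n in ("scene","side")]);q=L(P)
m=(q[:,2]>.17)&(q[:,2]<.23)&(q[:,1]>.03)&(q[:,1]<.3)&(abs(q[:,0])<.2)
print("cover min y, min x",np.percentile(q[m][:,1],[.5,2]),np.percentile(q[m][:,0],[.5,2]))
for x,z in ((-.096,.131),(0,.21),(.096,.131),(-.137,.137)):
    print(x,bot.ik(W(x,0,z),ori()))
s=bot.read_state();p=s["eef_pos"]
bot.movel([p[0],p[1],.40],rate=.3)
bot.reach(W(-.09,0,.40),ori())
bot.dwell(.2)
s=bot.read_state();im,d=bot.get_image("wrist")
for k in ("handle_grip","leaf_pull","leaf_line","riser_front","riser"):
    for r in bot.landmark_of(k,"wrist")[:1]: print(k,np.round(L(r["point"]),4),round(r["confidence"],2))
cv2.imwrite("pics/w1.png",im[...,::-1]);np.savez("w1.npz",im=im,d=d,c=wristcloud(s,d))
print(s["time_s"],s["joint_pos"],s["eef_pos"])
E
```

```text
cover min y, min x [0.0928995  0.09614478] [-0.01533183 -0.01424924]
-0.096 [ -44.90948856   16.20296385   94.97190934    0.           68.82512681
 -110.40948856]
0 [ -35.62988066   10.77123861   92.02719611    0.           77.20156527
 -101.12988066]
0.096 [-26.06834465  16.56615723  94.52409322   0.          68.90974955
 -91.56834465]
-0.137 [ -48.66905628   16.84773782   93.44248308    0.           69.7097791
 -114.16905628]
handle_grip [-0.0956 -0.008   0.1569] 0.74
leaf_pull [-0.0389 -0.0024  0.1561] 0.98
5.3167 [-4.43124204e+01  7.87154521e+00  7.40905774e+01  3.18312408e-03
  9.80350611e+01 -1.09846061e+02] [ 0.49414879 -0.31483985  0.40001995]
```

View pics/w1.png

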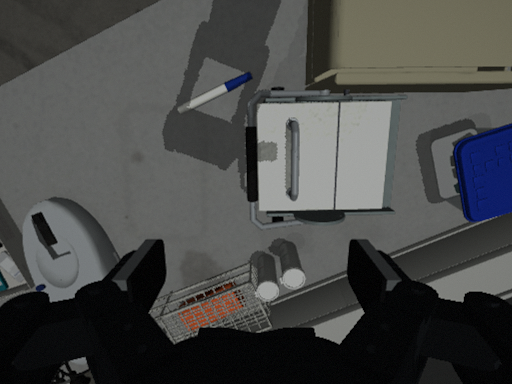

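The wrist view shows the sleeve at (252,163), the pull at (293,158), the line at x≈337 and the cover edge at y≈75. Next I'll refine from its depth.

Run:
```python
from h import *
f=np.load("w1.npz");im,d,c=f["im"],f["d"],f["c"];q=L(c)
print(np.round(np.array(bot.calibration("wrist")["T_tool_cam"]),3).tolist())
top=(d>0)&(im.min(-1)>150)&(abs(q[...,2]-.122)<.006)&(abs(q[...,1])<.1)&(abs(q[...,0])<.12)
print("leaf z",np.median(q[top][:,2]),cv2.minAreaRect(c[top][:,:2].astype(np.float32)))
sl=(d>0)&(im.max(-1)<60)&(q[...,2]>.14)&(abs(q[...,1])<.06)&(abs(q[...,0]+.096)<.03)
print("sleeve n",sl.sum(),np.round(np.median(q[sl],0),4),np.round(np.percentile(q[sl],[2,98],axis=0),4).tolist(),"yaw",np.rad2deg(np.polyfit(q[sl][:,1],q[sl][:,0],1)[0]))
pl=(d>0)&(q[...,2]>.148)&(abs(q[...,1])<.03)&(abs(q[...,0]+.04)<.025)
print("pull",pl.sum(),np.round(np.median(q[pl],0),4),np.round(np.percentile(q[pl],[2,98],axis=0),4).tolist(),"yaw",np.rad2deg(np.polyfit(q[pl][:,1],q[pl][:,0],1)[0]))
ln=(im.max(-1)<130)&(abs(q[...,2]-.122)<.006)&(abs(q[...,1])<.065)&(abs(q[...,0]-.022)<.006)
k=np.polyfit(q[ln][:,1],q[ln][:,0],1);print("line",ln.sum(),k[1],np.rad2deg(k[0]))
ch=(d>0)&(abs(q[...,0]-.03)<.05)
for y in np.arange(-.1,.1,.005):
    m=ch&(abs(q[...,1]-y)<.0025); print(round(y*1000),int(1000*np.median(q[m][:,2])) if m.sum() else -1,end="; ")
cv=(d>0)&(q[...,2]>.18)&(q[...,1]>.03)&(abs(q[...,0]-.05)<.15)
print("cover y,x",np.percentile(q[cv],[1,],axis=0))
for x,z in ((-.096,.131),(0,.21),(.096,.131),(-.137,.137)):
    o=[180,0,YAW-90];print(x,bot.ik(W(x,0,z),o))
```

```text
[[-0.001, -0.964, -0.265, 0.067], [1.0, -0.001, 0.0, 0.001], [-0.0, -0.265, 0.964, -0.142], [0.0, 0.0, 0.0, 1.0]]
leaf z 0.12164183503969844 ((0.5324220657348633, -0.23090310394763947), (0.17654402554035187, 0.14798857271671295), 66.56935119628906)
sleeve n 15734 [-0.0961  0.0165  0.4858] [[-0.1241, -0.0098, 0.1628], [-0.0673, 0.0208, 0.4985]] yaw -12.540132813546654
pull 15283 [-0.0397  0.0108  0.4679] [[-0.0638, -0.0095, 0.1609], [-0.019, 0.0179, 0.4926]] yaw -45.238896673369
line 191 0.022759078050203833 -1.1431474644642068
-100 -1; -95 -1; -90 -1; -85 -1; -80 159; -75 129; -70 121; -65 121; -60 121; -55 121; -50 121; -45 121; -40 121; -35 121; -30 121; -25 121; -20 121; -15 121; -10 121; -5 122; 0 121; 5 121; 10 122; 15 121; 20 121; 25 121; 30 121; 35 121; 40 121; 45 121; 50 121; 55 121; 60 121; 65 121; 70 121; 75 121; 80 128; 85 136; 90 150; 95 209; cover y,x [[-0.01177621  0.09203988  0.18586817]]
-0.096 [-4.49094886e+01  1.62029639e+01  9.49719093e+01 -2.54444375e-14
  6.88251268e+01  6.95905114e+01]
0 [-3.56298807e+01  1.07712386e+01  9.20271961e+01 -2.54444375e-14
  7.72015653e+01  7.88701193e+01]
0.096 [-2.60683446e+01  1.65661572e+01  9.45240932e+01 -2.54444375e-14
  6.89097495e+01  8.84316554e+01]
-0.137 [-4.86690563e+01  1.68477378e+01  9.34424831e+01 -2.54444375e-14
  6.97097791e+01  6.58309437e+01]
```

```bash
sed -i 's/YAW=65.5/YAW=66.4/' h.py
python3 - <<'E'
from h import *
f=np.load("w1.npz");im,d,c=f["im"],f["d"],f["c"];q=L(c)
def fit(n,m):
    p=q[m];k=np.polyfit(p[:,1],p[:,0],1);print(n,m.sum(),"x at y0",k[1],"deg",np.rad2deg(k[0]),np.round(np.percentile(p,[3,50,97],axis=0),4).tolist())
z=(d>0)&(q[...,2]<.185)
fit("sleeve",z&(im.max(-1)<60)&(q[...,2]>.145)&(abs(q[...,1])<.06)&(abs(q[...,0]+.096)<.03))
fit("pull",z&(q[...,2]>.148)&(abs(q[...,1])<.03)&(abs(q[...,0]+.04)<.025))
fit("line",(im.max(-1)<130)&(abs(q[...,2]-.122)<.006)&(abs(q[...,1])<.065)&(abs(q[...,0]-.022)<.006))
fit("rear",(d>0)&(im.min(-1)>150)&(abs(q[...,2]-.122)<.004)&(q[...,0]>.03)&(abs(q[...,1])<.09))
E
```

```text
sleeve 836 x at y0 -0.0944154806235492 deg -0.1633178118695444 [[-0.1008, -0.0447, 0.1594], [-0.0944, 0.0047, 0.1634], [-0.0882, 0.0511, 0.1654]]
pull 366 x at y0 -0.03953234605902118 deg 0.5477902128058048 [[-0.0438, -0.0282, 0.1562], [-0.0396, -0.0001, 0.1597], [-0.0347, 0.0283, 0.1615]]
line 191 x at y0 0.0227547743036966 deg -0.24348486280249365 [[0.0214, -0.06, 0.1204], [0.0227, 0.0041, 0.1217], [0.0242, 0.0608, 0.1228]]
rear 4607 x at y0 0.060386634281709956 deg 0.07794198267644346 [[0.0317, -0.0687, 0.1202], [0.0605, 0.0048, 0.1217], [0.0889, 0.07, 0.1232]]
```

Run:
```python
from h import *
bot.move_gripper(.5,30)
r=.098
def H(deg,dz=0): a=np.deg2rad(deg);return W(-r*np.cos(a),.002,.130+r*np.sin(a)-.019+dz)
bot.movel(H(16,.06),rate=.2,ori=ori())
print("contact",bot.movel(H(16),rate=.08,f_stop=12))
bot.move_gripper(0,35)
s=bot.read_state();print(s["time_s"],s["opening"],s["grasp_force"],s["wrist_force"],L(s["eef_pos"]))
for g in list(range(28,161,12))+[168]:
    bot.movel(H(g),rate=.1)
    s=bot.read_state();print(g,np.round(s["wrist_force"],1),round(s["opening"],3),round(s["grasp_force"],1))
bot.dwell(.3);s=bot.read_state();print(s["time_s"],s["wrist_force"],L(s["eef_pos"]))
```

```text
contact False
8.5333 0.14823648974529252 34.13435161113739 [-1.55278789 -4.39523223  0.94388922] [-0.09579883  0.00155011  0.13890625]
28 [-3.6 -6.   3.3] 0.149 34.9
40 [-6.6 -4.6  5.4] 0.143 34.8
52 [-8.8 -6.7  9.9] 0.147 34.7
64 [-12.9  -4.2  16.5] 0.149 34.7
76 [-9.9 -1.9 15.2] 0.153 36.1
88 [-4.5  1.6 11.1] 0.15 36.6
100 [-2.8  2.3  6.7] 0.15 36.6
112 [-0.1  2.4  6.5] 0.15 36.7
124 [1.8 3.1 3.2] 0.149 36.5
136 [ 2.6  0.  -2.5] 0.15 36.5
148 [ 1.6 -5.1 -3.1] 0.15 36.8
160 [ 5.4 -5.3 -8.3] 0.147 35.7
168 [-5.8 -6.2  6.4] 0.147 37.6
13.4167 [-3.25300891 -6.91061033  6.10648817] [0.09396601 0.00159736 0.13258218]
```

Run:
```python
from h import *
p=L(bot.read_state()["eef_pos"])
print(bot.movel(W(p[0]+.001,p[1],p[2]-.007),rate=.03,f_stop=20))
bot.dwell(.2);s=bot.read_state();print(s["time_s"],s["wrist_force"],L(s["eef_pos"]))
bot.move_gripper(.5);p=L(s["eef_pos"])
bot.movel(W(p[0],p[1],.26),rate=.2)
bot.reach(W(-.04,.001,.30),ori())
s=bot.read_state();im,d=bot.get_image("wrist");c=wristcloud(s,d);q=L(c)
cv2.imwrite("pics/w2.png",im[...,::-1])
def fit(n,m):
    p=q[m];k=np.polyfit(p[:,1],p[:,0],1);print(n,m.sum(),"x at y0",k[1],"deg",np.rad2deg(k[0]),np.round(np.percentile(p,[3,50,97],axis=0),4).tolist())
z=(d>0)&(q[...,2]<.2)
fit("sleeve",z&(im.max(-1)<60)&(q[...,2]>.14)&(abs(q[...,1])<.06)&(abs(q[...,0]-.096)<.03))
fit("pull",z&(q[...,2]>.148)&(abs(q[...,1])<.03)&(abs(q[...,0]+.04)<.025))
fit("line",(im.max(-1)<130)&(abs(q[...,2]-.122)<.006)&(abs(q[...,1])<.065)&(abs(q[...,0]-.022)<.006))
np.savez("w2.npz",im=im,d=d,c=c)
im,d=bot.get_image("side")
for k in ("handle_grip","leaf_pull","leaf_line","riser_front"):
    for r in bot.landmark_of(k,"side")[:1]: print(k,np.round(L(r["point"]),4),round(r["confidence"],2))
print(s["time_s"])
```

```text
True
13.825 [-3.03374675  0.78665819  7.54298496] [0.09388606 0.00157327 0.13259563]
sleeve 1493 x at y0 0.0927257133143421 deg -0.2935281932711421 [[0.0882, -0.0444, 0.1491], [0.092, 0.0039, 0.1559], [0.0993, 0.0465, 0.158]]
pull 660 x at y0 -0.03906690885569903 deg -0.22254257772971317 [[-0.0439, -0.0279, 0.1563], [-0.0392, 0.0013, 0.1598], [-0.0343, 0.0283, 0.1616]]
line 294 x at y0 0.022601395872380973 deg -0.29943625901262544 [[0.0212, -0.0553, 0.1204], [0.0226, 0.0065, 0.1218], [0.0239, 0.0603, 0.1231]]
handle_grip [0.0989 0.0045 0.1502] 0.49
leaf_pull [-0.0387 -0.0014  0.1532] 0.81
leaf_line [0.0256 0.0019 0.113 ] 0.72
15.6333
```

View pics/w2.png

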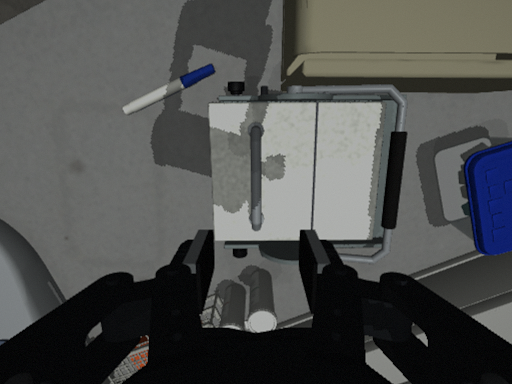

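The handle is on its rear stop: the sleeve is at (395,180), with its axis at z≈150 mm. The leaf hasn't moved. I'll grasp the pull at (256,175) and draw the leaf most of the way.

```bash
cat > look.py <<'E'
from h import *
def look(tag):
    s=bot.read_state();im,d=bot.get_image("wrist");c=wristcloud(s,d);q=L(c)
    cv2.imwrite(f"pics/{tag}.png",im[...,::-1]);np.savez(f"{tag}.npz",im=im,d=d,c=c);ends(im,d,q);return s
def ends(im,d,q):
    # cheek front ends and line, riser frame
    for sg in (1,-1):
        m=(d>0)&(abs(q[...,2]-.128)<.003)&(abs(sg*q[...,1]-.0795)<.0035)&(q[...,0]<0)
        if m.sum()>3: print("cheek",sg,m.sum(),np.round(np.sort(q[m][:,0])[:6],4))
    m=(im.max(-1)<130)&(abs(q[...,2]-.122)<.005)&(abs(q[...,1])<.07)&(abs(q[...,0]+.02)<.09)
    print("dark",m.sum(),np.round(np.percentile(q[m][:,0],[5,50,95]),4))
E
python3 - <<'E'
from look import *
f=np.load("w2.npz");ends(f["im"],f["d"],L(f["c"]))
bot.movel(W(-.0392,.001,.20),rate=.2,ori=ori())
print("contact",bot.movel(W(-.0392,.001,.137),rate=.08,f_stop=12))
bot.move_gripper(0,60)
s=bot.read_state();print(s["time_s"],s["opening"],s["grasp_force"],np.round(s["wrist_force"],1),L(s["eef_pos"]))
p=L(s["eef_pos"])
bot.movel(W(p[0]-.085,p[1],p[2]),rate=.06)
bot.dwell(.2);s=look("w3");print(s["time_s"],s["opening"],np.round(s["wrist_force"],1),L(s["eef_pos"]))
E
```

```text
cheek 1 213 [-0.0753 -0.0752 -0.0752 -0.0752 -0.0744 -0.0743]
cheek -1 229 [-0.0752 -0.0751 -0.0741 -0.074  -0.074  -0.0739]
dark 4262 [-0.084  -0.0578  0.0221]
contact False
17.925 0.09008979847885466 58.49090337753296 [-0.6 -0.   3.7] [-0.03946953  0.00057337  0.1377496 ]
cheek 1 1051 [-0.0766 -0.0765 -0.0765 -0.0764 -0.0763 -0.0763]
dark 7276 [-0.1078 -0.0942 -0.0607]
19.7 0.08895309125156525 [-0.2  1.4 -2.9] [-0.12440198  0.00072969  0.13770003]
```

View pics/w3.png

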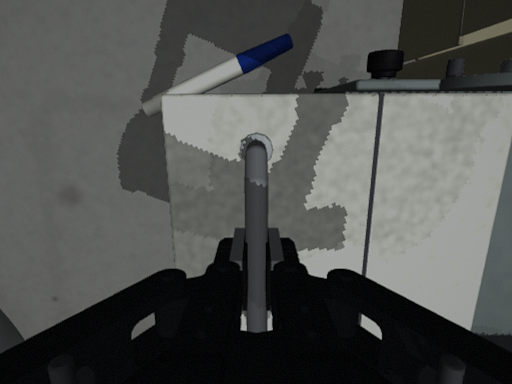

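The pull is pinched at (258,230). The line at (380,97) is still about 12 mm behind the cheek's front end at (~357,87). I'll close most of that gap, then measure it again.

```bash
cat > rel.py <<'E'
from look import *
def rel(tag):
    f=np.load(tag+".npz");im,d,q=f["im"],f["d"],L(f["c"]);g=im.max(-1).astype(float)
    m=(g<95)&(abs(q[...,2]-.122)<.004)&(q[...,1]>.03)&(q[...,1]<.073)&(q[...,0]>-.09)&(q[...,0]<-.05)
    k=np.polyfit(q[m][:,1],q[m][:,0],1);r=q[m][:,0]-np.polyval(k,q[m][:,1]);print("line",m.sum(),"x at y=.078",np.polyval(k,.078),"slope deg",np.rad2deg(k[0]),"sd",r.std())
    for y in (.078,.0795,.081):
        c=(d>0)&(abs(q[...,2]-.128)<.0025)&(abs(q[...,1]-y)<.0008)&(q[...,0]<-.04)
        print("cheek",y,c.sum(),np.round(np.sort(q[c][:,0])[:5],4))
E
python3 - <<'E'
from rel import *
rel("w3")
p=L(bot.read_state()["eef_pos"])
bot.movel(W(p[0]-.0125,p[1],p[2]),rate=.05);bot.dwell(.2)
s=look("w4");print(s["time_s"],np.round(s["wrist_force"],1),L(s["eef_pos"]));rel("w4")
im=cv2.imread("pics/w4.png")[60:140,310:450];cv2.imwrite("pics/w4c.png",cv2.resize(im,None,fx=5,fy=5,interpolation=cv2.INTER_CUBIC))
bot.get_image("side")
for k in ("leaf_line","leaf_pull","riser_front","handle_grip"):
    for r in bot.landmark_of(k,"side")[:1]: print(k,np.round(L(r["point"]),4),round(r["confidence"],2))
E
```

```text
line 782 x at y=.078 -0.0844541712472464 slope deg -29.482527739323057 sd 0.01083776092465101
cheek 0.078 256 [-0.0766 -0.0764 -0.0763 -0.0762 -0.0761]
cheek 0.0795 283 [-0.0765 -0.0765 -0.0763 -0.0761 -0.076 ]
cheek 0.081 226 [-0.0761 -0.0761 -0.076  -0.076  -0.0755]
cheek 1 1073 [-0.0764 -0.0763 -0.0763 -0.0763 -0.0763 -0.0763]
dark 4713 [-0.1091 -0.0988 -0.0733]
20.35 [-1.  -1.5 -3.3] [-0.13730792  0.00062222  0.13781387]
line 378 x at y=.078 -0.07645238520796999 slope deg -3.2998929612188252 sd 0.00281350755434718
cheek 0.078 276 [-0.0764 -0.0761 -0.0761 -0.076  -0.076 ]
cheek 0.0795 313 [-0.0763 -0.0763 -0.0763 -0.0763 -0.0762]
cheek 0.081 216 [-0.0762 -0.0759 -0.0758 -0.0758 -0.0757]
leaf_line [-0.0736  0.0009  0.1109] 0.72
leaf_pull [-0.1365 -0.0005  0.1559] 0.87
```

View pics/w4c.png

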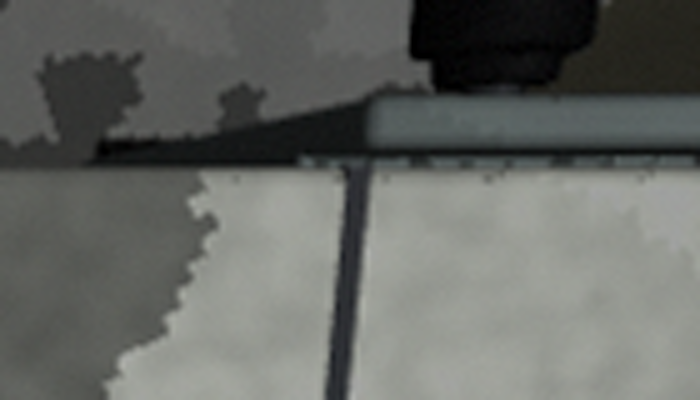

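The crop shows the cheek's top face ending at pixel (384,83). The line meets the leaf edge at (381,94), so it's nearly flush. I'll check it by intersecting the pixel rays with the known planes.

Run:
```python
from rel import *
from scipy.spatial.transform import Rotation as Rn
c=bot.calibration("wrist");T=np.array(c["T_tool_cam"]);s=bot.read_state();Rw=Rn.from_euler("xyz",s["ee_rot"],degrees=True).as_matrix()
print(s["ee_rot"],c["fx"])
def hit(u,v,z):
    r=Rw@T[:3,:3]@np.array([(u-c["cx"])/c["fx"],(v-c["cy"])/c["fy"],1]);o=Rw@T[:3,3]+s["eef_pos"]
    return np.round(L(o+r*(z-o[2])/r[2]),4)
for u,v,z in ((384,82,.128),(384,87,.128),(381.4,94.5,.122),(378,138,.122)): print(u,v,hit(u,v,z))
```

```text
[-1.79984779e+02  1.16425257e-02  1.56403849e+02] 305.31637500844965
384 82 [-0.0759  0.0797  0.128 ]
384 87 [-0.0757  0.0775  0.128 ]
381.4 94.5 [-0.0742  0.0744  0.122 ]
378 138 [-0.0736  0.0531  0.122 ]
```

Run:
```python
from rel import *
p=L(bot.read_state()["eef_pos"])
bot.movel(W(p[0]-.0017,p[1],p[2]),rate=.02);bot.dwell(.4)
s=bot.read_state();im,d=bot.get_image("wrist");q=L(wristcloud(s,d))
print(s["time_s"],L(s["eef_pos"]),np.round(s["wrist_force"],1),s["grasp_force"])
for v in (98,105,115,125):
    u=362+np.argmin(im[v,362:395].max(-1));print(v,u,np.round(q[v,u],4))
m=(d>0)&(abs(q[...,2]-.122)<.006)&(q[...,1]>.02)&(q[...,1]<.07)&(q[...,0]<-.05)&(q[...,0]>-.17)&(im.min(-1)>80)
A=np.c_[q[m][:,:2],np.ones(m.sum())];print("tilt",np.linalg.lstsq(A,q[m][:,2],rcond=None)[0])
im,d=bot.get_image("side");cv2.imwrite("pics/side5.png",im[...,::-1])
bot.landmark_of
for k in ("leaf_line","leaf","handle_grip"):
    for r in bot.landmark_of(k,"side")[:1]: print(k,np.round(L(r["point"]),4),round(r["confidence"],2))
```

```text
21.3 [-0.13853062  0.0006921   0.13773675] [ 0.5  1.6 -2.6] 58.487754464149475
98 382 [-0.0755  0.0727  0.1227]
105 379 [-0.0755  0.0694  0.1199]
115 378 [-0.0767  0.0646  0.1228]
125 377 [-0.0762  0.0597  0.1216]
tilt [0.00085436 0.00089296 0.12180571]
leaf_line [-0.0776  0.0011  0.113 ] 0.94
leaf [-0.0933 -0.0019  0.1073] 0.81
```

```bash
python3 -c "
from cell import bot
print(bot.job_done())"
```

```text
the job is handed in; nothing more can be done
None
```

I handed the job in with the handle home on its rear stop and the leaf drawn out, its line measured within about 1 mm of the riser's front edge, level and still held in the fingers; the call returned no verdict.

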